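# Hold the fitting casting flask over the wax tree

### The job

Of the three upright steel casting flasks on the plywood board, take the one that fits the seat of the black rubber sprue base (the middle size), lift it straight off, and carry it upright to the base. Finish while still holding it in the gripper, steady, level and centred above the green wax tree with its lower rim about 3 cm above the tree's tip, so that the clearance can be sighted; do not lower it over the tree or let go. Touch neither the tree nor its base, and leave the other flasks and everything else where they are.

Things in the scene. Friction and masses are not known exactly. Their poses are not given: they have to be found in the camera images.
- flask_50_centre (a point): centre (half-way up, on the axis) of the middle-sized casting flask: an open-ended perforated steel tube standing upright, 50 mm outside diameter, 64 mm tall, wall 2.5 mm, about 180 g (the weight may differ by a third). Its z axis is the tube's axis, up; its yaw means nothing. It starts standing on the board, over a locating disc. This is the one whose tube fits the seat of the rubber base
- flask_50: the same middle-sized flask, at the centre of its underside (32 mm below its centre)
- flask_40_centre (a point): centre (half-way up, on the axis) of the narrow casting flask: an open-ended perforated steel tube standing upright, 40 mm outside diameter, 64 mm tall, wall 2.5 mm, about 144 g (the weight may differ by a third). Its z axis is the tube's axis, up; its yaw means nothing. It starts standing on the board, over a locating disc; too narrow for the seat
- flask_60_centre (a point): centre (half-way up, on the axis) of the wide casting flask: an open-ended perforated steel tube standing upright, 60 mm outside diameter, 64 mm tall, wall 2.5 mm, about 216 g (the weight may differ by a third). Its z axis is the tube's axis, up; its yaw means nothing. It starts standing on the board, over a locating disc; too wide for the seat
- board: fixed plywood board 90 x 350 mm, 12 mm thick, origin at the centre of its underside; its y axis runs along its length and along the row of flasks. Three dark wooden locating discs (22 mm diameter, 10 mm high) stand on it 115 mm apart at y = -115, 0, +115 mm; one flask stands loosely over each, in any order
- sprue_base: loose black rubber sprue base, 80 mm diameter, 18 mm high, 0.3 kg, origin at the centre of its underside, z up; in its top a ring groove (43 mm inner, 54 mm to 58 mm outer diameter) is the seat for the flask tube. A green wax tree of small rings, about 28 mm in diameter, stands on its middle
- tree_tip (a point): tip of the green wax tree, on the axis of the rubber base, 60 mm above the base's underside
- third_hand: bystander: third hand, black weighted foot 96 mm diameter with a brass joint and steel tweezers pointing to its -y, about 110 mm tall; origin under the foot's centre
- pliers: bystander: pliers with red handles lying flat, 130 x 60 mm, 12 mm high; origin under the middle
- stone_box: bystander: clear plastic box of coloured stones, 84 x 114 x 40 mm; origin under its centre
- bur_stand: bystander: round wooden stand with burs, 68 mm diameter, 63 mm tall; origin under its centre
- ring_mandrel: bystander: steel ring mandrel with wooden handle lying along y in a cradle, 340 mm long, 46 mm high; origin under it
- flux_jar: bystander: white jar, 60 mm diameter, 65 mm tall; origin under its centre
- flask_40: the same 40 mm flask, at the centre of its underside (32 mm below its centre)
- flask_60: the same 60 mm flask, at the centre of its underside (32 mm below its centre)
There are look-alikes about, which are no part of the job. Leave any blue or turquoise look-alike of the flask_50 alone.

How it is judged (in metres and radians):
On the way:
1. the middle flask is lifted upright by the gripper clear of the board and its locating disc (contact force between the fingers and flask_50 above 1 N and height (world z) of flask_50 above 0.032 m and angle between flask_50's own z axis and vertical below 0.15 rad and contact force between flask_50 and board below 0.05 N), for 0.2 s.
At the end, for the whole second after the job is handed in: The 50 mm flask hangs in the gripper alone, under 20 mm/s, level within 0.08 rad, axis within 12 mm of the tree's, lower rim 13 to 48 mm above the tree's tip; base upright and within 10 mm of its start, other flasks and bystanders within 20 mm (contact force between the fingers and flask_50 above 1 N and horizontal distance between flask_50_centre and tree_tip below 0.012 m and z of flask_50_centre in the frame of tree_tip between 0.045 and 0.08 m and angle between flask_50's own z axis and vertical below 0.08 rad and linear speed of flask_50 below 0.02 m/s and angular speed of flask_50 below 0.15 rad/s and contact force between flask_50 and sprue_base below 0.05 N and contact force between flask_50 and board below 0.05 N and angle between sprue_base's own z axis and vertical below 0.05 rad and distance of sprue_base from where it was at the start of the episode below 0.01 m and distance of each of flask_40_centre, flask_60_centre, third_hand, pliers, stone_box, bur_stand, ring_mandrel, flux_jar from where it was at the start of the episode below 0.02 m); the arm keeps its last pose, push and grip.
It fails at once if the wax tree or its rubber base is touched by the robot or a flask (contact force between sprue_base and the fingers above 0.5 N or contact force between sprue_base and the arm above 0.5 N or contact force between sprue_base and flask_50 above 0.5 N or contact force between sprue_base and flask_40 above 0.5 N or contact force between sprue_base and flask_60 above 0.5 N).
It fails at once if the flask is tipped by more than 0.35 rad (angle between flask_50's own z axis and vertical above 0.35 rad).
It fails at once if another flask is moved by more than 20 mm (distance of any of flask_40_centre, flask_60_centre from where it was at the start of the episode above 0.02 m).
It fails at once if a bystander is moved by more than 20 mm (distance of any of third_hand, pliers, stone_box, bur_stand, ring_mandrel, flux_jar from where it was at the start of the episode above 0.02 m).
It also fails if it takes over 40 s, if anything falls off the work surface, if the arm or the gripper's body presses on something with over 40 N, if the wrist force passes 120 N, or if a joint passes its speed limit or range.

### The arm

A 6-joint arm with a two-finger parallel gripper is mounted at the origin on the work surface. World frame = base frame: x ahead of the robot, y to its left, z up, the work surface at z = 0. Lengths are in m, angles in degrees, forces in N, time in s.
With the tool pointing down it reaches from about 0.4 to 0.825 m from the base axis. Payload 7 kg.
Tool frame: the origin (TCP) lies on the centre line of the jaws, within the pads' length; the fingertips stand 19 mm ahead of it and the grasp point (between the pads) is the TCP; z points along the fingers, y is the line along which they close (so a half turn about z gives the same grasp; the last joint's range is limited). The gripper opens to 88 mm and grips with 3 to 60 N. Pads are 19 mm wide; open, the fingers measure 130 mm over their backs; the gripper's body (78 mm by 193 mm) begins 47 mm behind the grasp point.
Start: joints at [-51.732, 20.546, 0.682, 0, -70.136, -16.507], TCP at [0.25, -0.627, 0.246] pointing down, gripper open.
Joint ranges: [-176.03, 176.03], [-82.01, 121.73], [-58.28, 71.71], [-173.87, 95.51], [-174.79, -0.11], [-173.66, 173.66]. Speed limits (degrees/s): [136.94, 136.94, 172.46, 180, 180, 180].

### API

Orientations are given as [roll, pitch, yaw] about the fixed x, y, z axes, in that order (R = Rz(yaw) Ry(pitch) Rx(roll)).
In Python, from plant import get_state, capture, close_job gives the robot as it stands.
- The arm moves only by the tool apply_moves, never from a script. Its argument "targets" is a list of rows, each a list of 7 numbers: the opening, from 0 (shut) to 1 (fully open), then the shift along the tool's x, y, z normalised to -1 to 1, where 1 is 1000 mm, then the turn, a rotation vector about the tool's x, y, z normalised to -1 to 1, where 1 is 90 degrees. In form: [[claw, tx, ty, tz, ax, ay, az], ...]. A call has 1 to 20 rows; each row shifts and turns the commanded pose from where the row before left it, along the tool's axes as they then stand; what a row does not reach is not made up. A row lasts 1/12 s, in which the tool goes at most 41.7 mm and 7.16 degrees, less where a joint would pass 70% of its speed; a pose out of reach is approached as far as the arm can. A call with a number of a shift or a turn outside -1 to 1 is refused whole. A call with a gripper value outside its range is refused whole. The fingers move at their own pace and stop on an object; "newtons" is the grip in N (left out, the last holds). Time passes only in rows, so rows that do not move let the fingers close. It gives the time, the measured TCP pose, the force, the opening and the grip force at its end, in the units of the state.
- get_state(): the state, without advancing time (a new reading comes with each control period).
- capture(name): name is "scene" or "top" or "wrist"; returns a dict with "frame" (400x640x3 uint8, red, green, blue), "range_z" (400x640 float32, m along the optical axis (not along the pixel's ray), 0 where there is no reading), "camera_matrix" (3x3 intrinsics, pixels), "T" (4x4, takes a point from camera to world coordinates). Camera axes: x right, y down, z forward; pixel columns grow to the right and rows downward; lengths in m; the calibration is good to about 2 mm. A picture is of the moment at which its call begins.
- close_job(): hands the job in; it is judged then, once.
The state is a dict: "time_s": time; "joints": joint angles; "qd": joint speeds; "joint_torque": joint torques, N m; "tcp_pos": TCP position; "eef_rot": TCP orientation; "contact_force": force on the tool from outside, world axes, zero at the start; "moment": the same for the moment, N m; "gripper_width": finger opening in m; "gripper_force": force on a finger pad.
Only numpy, scipy, OpenCV 4.12 (cv2) and the standard library are available. Lean on these libraries where they do the work, as an engineer would, in place of code of your own. Each camera call takes 0.05 s, during which the arm holds its last target. There are 200 camera calls.

## Working session

There is one attempt and no reset: what is moved stays moved. The work goes in short steps, Python scripts to look and compute and a tool call to move; the robot and the scene stay as the last step left them, time stands still between calls to the robot, and variables do not carry over. Pictures are saved under pics/ and viewed, at most 10 in all, crops included, and the job is handed in when it is done.

Besides the shell and the picture viewer there is one more tool, called after ">>>" as name([rows], argument=value, ...), one row to a line, values as JSON. apply_moves: Moves the arm, as the interface text tells. Scaled input: -1 to 1 covers 1000 mm each way for a shift and 90 degrees each way for a turn. Its arguments: {"type":"object","properties":{"targets":{"type":"array","items":{"type":"array","items":{"type":"number"}}},"newtons":{"type":"number"}},"required":["targets"]}

```bash
mkdir -p pics; python3 - <<'E'
from plant import get_state,capture
import cv2,numpy as np
s=get_state();print(s['time_s'],s['tcp_pos'],s['eef_rot'],s['gripper_width'])
for n in ['top','scene']:
    c=capture(n);np.savez(f'{n}0.npz',**c);cv2.imwrite(f'pics/{n}0.png',c['frame'][:,:,::-1]);print(c['T'].round(3),c['camera_matrix'])
E
```

```text
0.0 [ 0.25005149 -0.6264703   0.24461251] [ 1.79903491e+02 -8.05832947e-03 -1.58245879e+02] 0.08741066696821559
[[ 1.000e-03 -9.950e-01  1.000e-01  4.290e-01]
 [-1.000e+00 -0.000e+00  9.000e-03 -2.000e-03]
 [-9.000e-03 -1.000e-01 -9.950e-01  1.361e+00]
 [ 0.000e+00  0.000e+00  0.000e+00  1.000e+00]] [[447.22541956   0.         315.20178164]
 [  0.         447.22541956 200.6108085 ]
 [  0.           0.           1.        ]]
[[ 0.243  0.782 -0.574  1.056]
 [ 0.97  -0.191  0.15  -0.139]
 [ 0.007 -0.593 -0.805  0.769]
 [ 0.     0.     0.     1.   ]] [[363.50283351   0.         313.11673293]
 [  0.         363.50283351 192.14118158]
 [  0.           0.           1.        ]]
```

View pics/top0.png

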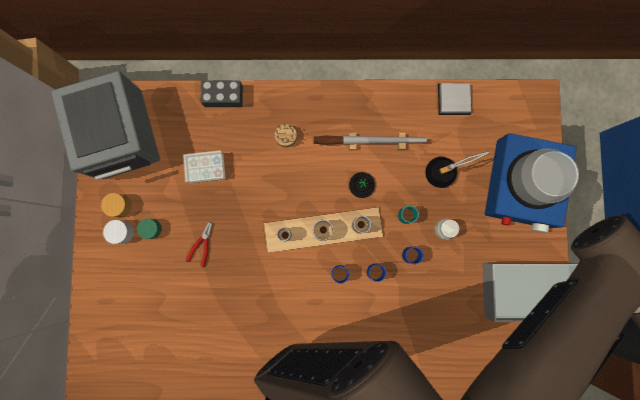

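View pics/scene0.png

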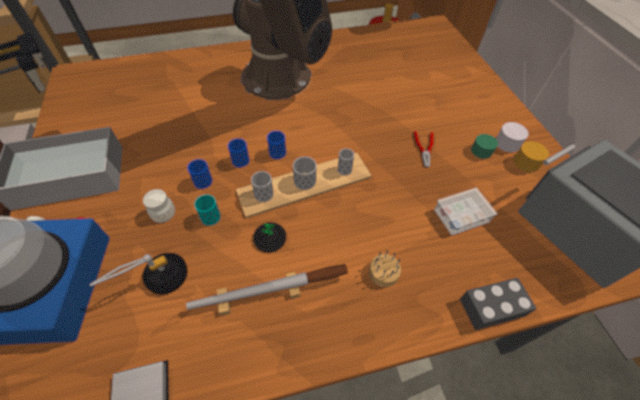

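The top view shows the board with the narrow flask at (285,234), the wide one at (323,230) and the middle one at (362,225). The tree and base are at (362,184). The scene view shows blue and turquoise decoys near the middle flask.

```bash
cat >h.py <<'E'
import numpy as np,cv2
def cloud(c):
    v,u=np.mgrid[:400,:640];K=c['camera_matrix'];z=c['range_z']
    p=np.stack([(u-K[0,2])/K[0,0]*z,(v-K[1,2])/K[1,1]*z,z],-1)
    return p@c['T'][:3,:3].T+c['T'][:3,3]
def ray(c,u,v,h):
    K=c['camera_matrix'];d=c['T'][:3,:3]@[(u-K[0,2])/K[0,0],(v-K[1,2])/K[1,1],1];o=c['T'][:3,3]
    return (o+d*(h-o[2])/d[2]).round(4)
E
python3 - <<'E'
import numpy as np,cv2
from h import *
for n in ['top','scene']:
    c=dict(np.load(n+'0.npz'));P=cloud(c);f=c['frame'];hsv=cv2.cvtColor(f,cv2.COLOR_RGB2HSV)
    print(n)
    # rims
    m=((P[...,2]>.066)&(P[...,2]<.09)&(P[...,0]>.3)&(P[...,0]<.5)&(P[...,1]<.2)&(P[...,1]>-.32)).astype(np.uint8)
    k,l,st,ce=cv2.connectedComponentsWithStats(m,connectivity=8)
    for i in range(1,k):
        if st[i,4]>5:
            q=P[l==i]; (x,y),r=cv2.minEnclosingCircle(q[:,:2].astype(np.float32)); print('rim',st[i],np.round([x,y,r,q[:,2].mean(),q[:,2].max()],4))
    g=cv2.inRange(hsv,(45,110,50),(75,255,255)); g=((g>0)&(P[...,0]>.4)&(P[...,0]<.6)&(abs(P[...,1]+.12)<.08))
    q=P[g];print('tree',g.sum(),q.mean(0),q.min(0),q.max(0))
    b=(f.max(2)<60)&(P[...,0]>.4)&(P[...,0]<.62)&(abs(P[...,1]+.11)<.07)&(P[...,2]>.012)&(P[...,2]<.024)
    q=P[b|g];print('base',b.sum(),cv2.minEnclosingCircle(q[:,:2].astype(np.float32)),np.median(P[b],0))
c=dict(np.load('top0.npz'));cr=c['frame'][160:290,255:455]
cv2.imwrite('pics/crop.png',cv2.resize(cr,(800,520),interpolation=cv2.INTER_CUBIC)[:,:,::-1])
E
```

```text
top
rim [313 221  11  20  28] [ 0.4717 -0.0052  0.0281  0.0769  0.084 ]
rim [325 221   9  19  25] [ 0.4733 -0.0224  0.0263  0.0761  0.0829]
rim [353 221  18  12  33] [ 0.4916 -0.1237  0.0248  0.0765  0.0828]
rim [277 227  14  14  43] [0.4624 0.1011 0.02   0.0756 0.0819]
rim [339 266   6   2   6] [ 0.3691 -0.0654  0.0074  0.0669  0.0685]<stdin>:13: RuntimeWarning: Mean of empty slice.
  ret = um.true_divide(
Traceback (most recent call last):
ValueError: zero-size array to reduction operation minimum which has no identity
```

```bash
python3 - <<'E'
import numpy as np,cv2
from h import *
for n,(u0,v0,R) in {'top':(362,184,17),'scene':(269,236,20)}.items():
    c=dict(np.load(n+'0.npz'));P=cloud(c);f=c['frame'].astype(int)
    v,u=np.mgrid[:400,:640];w=(np.hypot(u-u0,v-v0)<R)
    g=w&(f[...,1]>f[...,0]+20)&(f[...,1]>f[...,2]+15)
    d=w&(f.max(2)<55)
    q=P[g];print(n,'tree',g.sum(),q.mean(0).round(4),q.min(0),q.max(0), [ray(c,u[g].mean(),v[g].mean(),h) for h in (.03,.045)])
    (a,b),r=cv2.minEnclosingCircle(np.argwhere(d|g)[:,::-1].astype(np.float32))
    e=cv2.fitEllipse(cv2.convexHull(np.argwhere(d|g)[:,::-1].astype(np.float32)))
    print('base',d.sum(),a,b,r,e,ray(c,a,b,.018),ray(c,*e[0],.018),np.median(P[d],0))
c=dict(np.load('top0.npz'));cr=c['frame'][160:290,255:455]
cv2.imwrite('pics/crop.png',cv2.resize(cr,(800,520),interpolation=cv2.INTER_CUBIC)[:,:,::-1])
E
```

```text
top tree 40 [ 0.6151 -0.1308  0.0389] [ 0.60221942 -0.1440278   0.01258738] [ 0.62918885 -0.11866412  0.06084729] [array([ 0.6164, -0.1316,  0.03  ]), array([ 0.6143, -0.1302,  0.045 ])]
base 458 361.65789794921875 184.65789794921875 12.675079345703125 ((361.5438232421875, 184.69345092773438), (24.92161750793457, 25.019861221313477), 16.19449806213379) [ 0.6123 -0.1299  0.018 ] [ 0.6122 -0.1296  0.018 ] [ 0.61085965 -0.12835552  0.01549564]
scene tree 95 [ 0.6214 -0.1309  0.0529] [ 0.5874172  -0.14543784  0.00890642] [ 1.05595638 -0.11633495  0.7688415 ] [array([ 0.6076, -0.1307,  0.03  ]), array([ 0.6168, -0.1309,  0.045 ])]
base 585 269.1363525390625 236.845458984375 15.461674690246582 ((269.1846923828125, 237.23439025878906), (27.617229461669922, 30.9411678314209), 70.16513061523438) [ 0.6227 -0.1317  0.018 ] [ 0.6237 -0.1318  0.018 ] [ 0.62720549 -0.13350263  0.01647482]
```

View pics/crop.png

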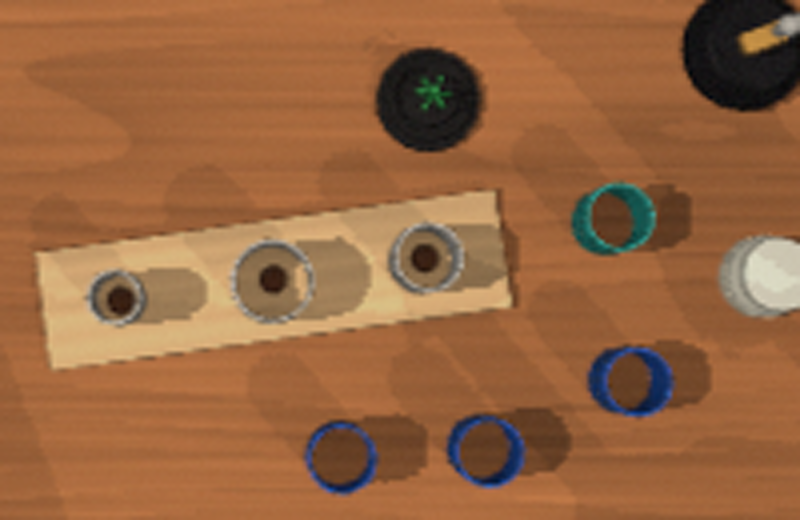

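>>> apply_moves([
  [1,-0.0257,0.0236,0,0,0,0],
  [1,-0.0257,0.0236,0,0,0,0],
  [1,-0.0257,0.0236,0,0,0,0],
  [1,-0.0257,0.0236,0,0,0,0],
  [1,-0.0257,0.0236,0,0,0,0],
  [1,-0.0257,0.0236,0,0,0,0],
  [1,-0.0257,0.0236,0,0,0,0],
  [1,-0.0257,0.0236,0,0,0,0],
  [1,-0.0257,0.0236,0,0,0,0],
  [1,-0.0257,0.0236,0,0,0,0],
  [1,-0.0257,0.0236,0,0,0,0],
  [1,-0.0257,0.0236,0,0,0,0],
  [1,-0.0257,0.0236,0,0,0,0],
  [1,-0.0257,0.0236,0,0,0,0],
  [1,-0.0257,0.0236,0,0,0,0],
  [1,-0.0257,0.0236,0,0,0,0],
])

```text
time_s: 1.43
tcp_pos: [0.4923, -0.122, 0.2455]
eef_rot: [180.0, -0.0, -158.2]
contact_force: [-0.1, -0.9, -0.1]
gripper_width: 0.0878
gripper_force: 0.0
```

>>> apply_moves([
  [1,0,0,0,0,0,-0.07],
  [1,0,0,0,0,0,-0.07],
  [1,0,0,0,0,0,-0.07],
  [1,0,0,0,0,0,-0.07],
  [1,0,0,0,0,0,-0.07],
  [1,0,0,0,0,0,-0.07],
  [1,0,0,0,0,0,-0.07],
  [1,0,0,0,0,0,-0.07],
  [1,0,0,0,0,0,-0.07],
  [1,0,0,0,0,0,-0.07],
  [1,0,0,0,0,0,-0.07],
  [1,0,0,0,0,0,-0.07],
  [1,0,0,0,0,0,0],
  [1,0,0,0,0,0,0],
])

```text
time_s: 2.6
tcp_pos: [0.4919, -0.1237, 0.2453]
eef_rot: [180.0, 0.0, -82.8]
contact_force: [-0.6, -0.3, 0.6]
gripper_width: 0.0874
gripper_force: 0.0
```

```bash
python3 - <<'E'
from plant import get_state,capture
import cv2,numpy as np
from h import *
s=get_state();print(s['time_s'],s['tcp_pos'],s['eef_rot'],s['joints'])
c=capture('wrist');np.savez('wrist0.npz',**c);cv2.imwrite('pics/wrist0.png',c['frame'][:,:,::-1]);print(c['T'].round(3),c['camera_matrix'])
E
```

```text
2.6 [ 0.49194765 -0.12374483  0.24533608] [ 1.79972767e+02  4.94256702e-03 -8.28387439e+01] [ 8.09266925e+00  4.64912430e+00 -2.00920133e+01 -5.92752813e-03
 -6.52860118e+01 -9.28932488e-01]
[[-0.992 -0.119 -0.038  0.502]
 [-0.125  0.946  0.299 -0.205]
 [ 0.     0.301 -0.954  0.385]
 [ 0.     0.     0.     1.   ]] [[334.98642599   0.         320.5113534 ]
 [  0.         334.98642599 199.12697347]
 [  0.           0.           1.        ]]
```

View pics/wrist0.png

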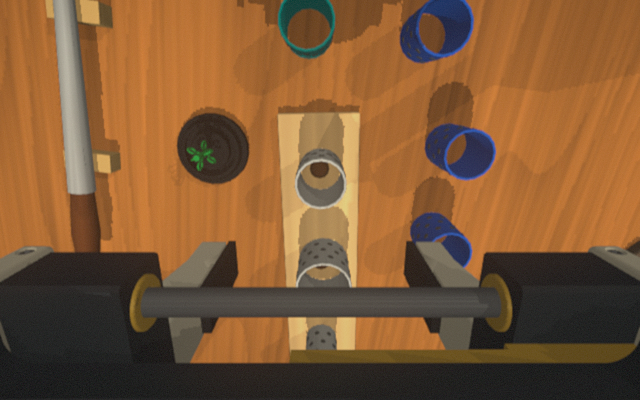

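The wrist view shows the middle flask's rim at about (321,180). The base is at (213,147), with the tree at (202,154).

```bash
python3 - <<'E'
from h import *
c=dict(np.load('wrist0.npz'));P=cloud(c);f=c['frame'].astype(int)
v,u=np.mgrid[:400,:640]
m=(P[...,2]>.070)&(P[...,2]<.082)&(np.hypot(u-321,v-180)<40)
q=P[m];A=np.c_[2*q[:,:2],np.ones(len(q))];s=np.linalg.lstsq(A,(q[:,:2]**2).sum(1),rcond=None)[0]
print('rim',m.sum(),s[:2],np.sqrt(s[2]+s[0]**2+s[1]**2),q[:,2].max(),cv2.minEnclosingCircle(q[:,:2].astype(np.float32)))
gray=(f.min(2)>120)&(np.ptp(f,axis=2)<40)&(np.hypot(u-321,v-180)<40)
pts=np.array([ray(c,*p,.076) for p in np.argwhere(gray)[:,::-1]]);print('gray',gray.sum(),cv2.minEnclosingCircle(pts[:,:2].astype(np.float32)))
m=(P[...,2]>.014)&(P[...,2]<.022)&(np.hypot(u-213,v-147)<50)
q=P[m];print('base',m.sum(),cv2.minEnclosingCircle(q[:,:2].astype(np.float32)),q[:,2].mean())
g=(f[...,1]>f[...,0]+25)&(f[...,1]>f[...,2]+20)&(np.hypot(u-213,v-147)<50)
q=P[g];print('tree',g.sum(),q.mean(0),q.min(0),q.max(0));t=q[q[:,2]>.05];print(t.mean(0))
d=(f.max(2)<70)&(np.hypot(u-213,v-147)<50);(a,b),r=cv2.minEnclosingCircle(np.argwhere(d)[:,::-1].astype(np.float32));e=cv2.fitEllipse(cv2.convexHull(np.argwhere(d)[:,::-1].astype(np.float32)));print(a,b,r,e,ray(c,*e[0],.012))
E
```

```text
rim 532 [ 0.49210779 -0.12298299] 0.023395944222144974 0.07839964119381682 ((0.49206486344337463, -0.12266851961612701), 0.025045204907655716)
gray 349 ((0.49219489097595215, -0.12310509383678436), 0.024793505668640137)
base 1808 ((0.6142383217811584, -0.1298810988664627), 0.03326667472720146) 0.018515376058078407
tree 316 [ 0.61536978 -0.12934923  0.04548919] [ 0.60284082 -0.14365929  0.00926698] [ 0.64246247 -0.1082371   0.06226458]
[ 0.61464432 -0.12976185  0.05630632]
212.5 148.0 36.47269058227539 ((212.76353454589844, 147.75596618652344), (66.65675354003906, 72.42557525634766), 127.19129943847656) [ 0.6138 -0.1323  0.012 ]
```

>>> apply_moves([
  [1,-0.0006,0,0.022,0,0,0],
  [1,0,0,0.022,0,0,0],
  [1,0,0,0.022,0,0,0],
  [1,0,0,0.022,0,0,0],
  [1,0,0,0.022,0,0,0],
  [1,0,0,0.022,0,0,0],
  [1,0,0,0.022,0,0,0],
  [1,0,0,0.022,0,0,0],
  [1,0,0,0.012,0,0,0],
  [1,0,0,0.01,0,0,0],
  [1,0,0,0,0,0,0],
  [1,0,0,0,0,0,0],
])

```text
time_s: 3.65
tcp_pos: [0.4921, -0.1232, 0.0475]
eef_rot: [180.0, -0.0, -82.7]
contact_force: [0.5, -0.4, 0.5]
gripper_width: 0.0877
gripper_force: 0.0
```

>>> apply_moves([
  [0.5,0,0,0,0,0,0],
  [0.5,0,0,0,0,0,0],
  [0.5,0,0,0,0,0,0],
  [0.4,0,0,0,0,0,0],
  [0.4,0,0,0,0,0,0],
  [0.4,0,0,0,0,0,0],
  [0.4,0,0,0,0,0,0],
  [0.4,0,0,0,0,0,0],
  [0.4,0,0,0,0,0,0],
  [0.4,0,0,0,0,0,0],
], newtons=25)

```text
time_s: 4.48
tcp_pos: [0.4921, -0.1231, 0.0478]
eef_rot: [-180.0, -0.0, -82.6]
contact_force: [-0.7, 0.8, 5.1]
gripper_width: 0.0505
gripper_force: 25.0
```

>>> apply_moves([
  [0.4,0,0,-0.003,0,0,0],
  [0.4,0,0,-0.006,0,0,0],
  [0.4,0,0,-0.01,0,0,0],
  [0.4,0,0,-0.01,0,0,0],
  [0.4,0,0,-0.01,0,0,0],
  [0.4,0,0,-0.01,0,0,0],
  [0.4,0,0,-0.01,0,0,0],
  [0.4,0,0,-0.01,0,0,0],
  [0.4,0,0,-0.01,0,0,0],
  [0.4,0,0,-0.01,0,0,0],
  [0.4,0,0,-0.008,0,0,0],
  [0.4,0,0,-0.004,0,0,0],
  [0.4,0,0,0,0,0,0],
  [0.4,0,0,0,0,0,0],
])

```text
time_s: 5.65
tcp_pos: [0.492, -0.1231, 0.1485]
eef_rot: [-180.0, 0.0, -82.6]
contact_force: [-0.3, -0.4, -1.1]
gripper_width: 0.0504
gripper_force: 25.0
```

```bash
python3 - <<'E'
from plant import get_state,capture
from h import *
s=get_state();print(s['tcp_pos'],s['contact_force'],s['gripper_width'],s['gripper_force'])
y=np.radians(s['eef_rot'][2]);d=np.array([.6145,-.130])-s['tcp_pos'][:2]
print('tool shift',d@[np.cos(y),np.sin(y)],d@[np.sin(y),-np.cos(y)])
c=capture('scene');cv2.imwrite('pics/lift.png',cv2.resize(c['frame'][100:280,150:420],(800,533))[:,:,::-1])
E
```

```text
[ 0.49195899 -0.12308545  0.14852509] [-0.29335971 -0.39756907 -1.05936828] 0.05035059315136951 24.999978840351105
tool shift 0.02253691931746695 -0.12064906238012234
```

View pics/lift.png

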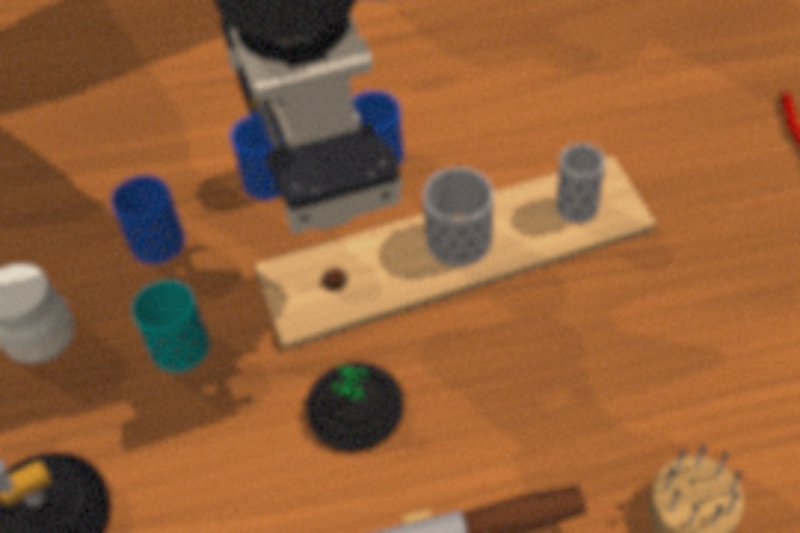

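The middle disc spot is now empty at (333,280) in the crop. The flask is held behind the finger, and the other two flasks are undisturbed. Next is the carry to the tree.

>>> apply_moves([
  [0.4,0.001,-0.0053,0,0,0,0],
  [0.4,0.002,-0.011,0,0,0,0],
  [0.4,0.002,-0.011,0,0,0,0],
  [0.4,0.002,-0.011,0,0,0,0],
  [0.4,0.002,-0.011,0,0,0,0],
  [0.4,0.002,-0.011,0,0,0,0],
  [0.4,0.002,-0.011,0,0,0,0],
  [0.4,0.002,-0.011,0,0,0,0],
  [0.4,0.002,-0.011,0,0,0,0],
  [0.4,0.002,-0.011,0,0,0,0],
  [0.4,0.002,-0.011,0,0,0,0],
  [0.4,0.0015,-0.0053,0,0,0,0],
  [0.4,0,0,0,0,0,0],
  [0.4,0,0,0,0,0,0],
  [0.4,0,0,0,0,0,0],
])

```text
time_s: 6.95
tcp_pos: [0.614, -0.13, 0.1484]
eef_rot: [180.0, 0.0, -82.6]
contact_force: [-0.7, -0.2, -1.9]
gripper_width: 0.0503
gripper_force: 25.0
```

>>> apply_moves([
  [0.4,0,0,0.004,0,0,0],
  [0.4,0,0,0.006,0,0,0],
  [0.4,0,0,0.006,0,0,0],
  [0.4,0,0,0.004,0,0,0],
  [0.4,0,0,0.001,0,0,0],
  [0.4,0,0,0,0,0,0],
  [0.4,0,0,0,0,0,0],
  [0.4,0,0,0,0,0,0],
  [0.4,0,0,0,0,0,0],
  [0.4,0,0,0,0,0,0],
  [0.4,0,0,0,0,0,0],
])

```text
time_s: 7.87
tcp_pos: [0.6146, -0.13, 0.1278]
eef_rot: [-180.0, -0.0, -82.6]
contact_force: [-0.2, -0.2, -1.5]
gripper_width: 0.0506
gripper_force: 25.0
```

```bash
python3 - <<'E'
from plant import get_state,capture
from h import *
s=get_state();print(s['tcp_pos'],s['eef_rot'],s['contact_force'],s['gripper_width'],s['gripper_force'],np.abs(s['qd']).max())
c=capture('scene');P=cloud(c);f=c['frame'].astype(int);np.savez('scene1.npz',**c)
v,u=np.mgrid[:400,:640]
g=(f[...,1]>f[...,0]+20)&(f[...,1]>f[...,2]+15)&(np.hypot(u-269,v-236)<22)
print('tree px',g.sum(),u[g].mean(),v[g].mean())
m=(abs(P[...,0]-.6145)<.035)&(abs(P[...,1]+.13)<.028)&(P[...,2]>.07)&(P[...,2]<.18)
q=P[m];print(q.min(0),q.max(0),np.percentile(q[:,2],[1,5]))
a=cv2.resize(c['frame'][130:270,180:360],(770,600))
w=capture('wrist')['frame']
cv2.imwrite('pics/end.png',a[:,:,::-1]);cv2.imwrite('pics/endw.png',w[:,:,::-1])
E
```

```text
[ 0.61463174 -0.13000901  0.12775117] [-1.79982210e+02 -1.11714323e-03 -8.26381933e+01] [-0.16817426 -0.16776793 -1.54188379] 0.05059154202699735 25.000039050355554 0.07097774758393285
tree px 12 270.3333333333333 233.41666666666666Traceback (most recent call last):
  File "<stdin>", line 9, in <module>
    return umr_minimum(a, axis, None, out, keepdims, initial, where)
ValueError: zero-size array to reduction operation minimum which has no identity
```

```bash
python3 - <<'E'
from plant import capture
from h import *
a=np.load('scene1.npz')['frame'][130:270,180:360]
cv2.imwrite('pics/end.png',cv2.resize(a,(770,600))[:,:,::-1]);c=capture('wrist');np.savez('wrist1.npz',**c);cv2.imwrite('pics/endw.png',c['frame'][:,:,::-1])
P=cloud(c);m=(abs(P[...,0]-.6145)<.035)&(abs(P[...,1]+.13)<.03)&(P[...,2]>.149)&(P[...,2]<.162)
q=P[m];print(len(q))
if len(q):
    print(q.max(0));A=np.c_[2*q[:,:2],np.ones(len(q))];s=np.linalg.lstsq(A,(q[:,:2]**2).sum(1),rcond=None)[0]
    print(s[:2],np.sqrt(s[2]+s[0]**2+s[1]**2),np.linalg.lstsq(np.c_[q[:,:2],np.ones(len(q))],q[:,2],rcond=None)[0])
E
```

```text
3801
[ 0.64945459 -0.10646571  0.16198926]
[ 0.61415219 -0.13028446] 0.025129266423883738 [ 0.00501247 -0.00633684  0.15004798]
```

View pics/end.png

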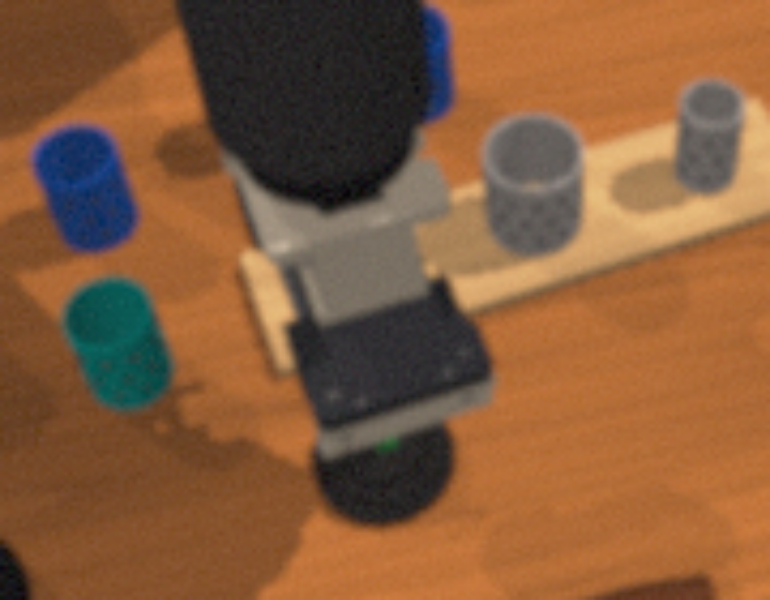

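View pics/endw.png

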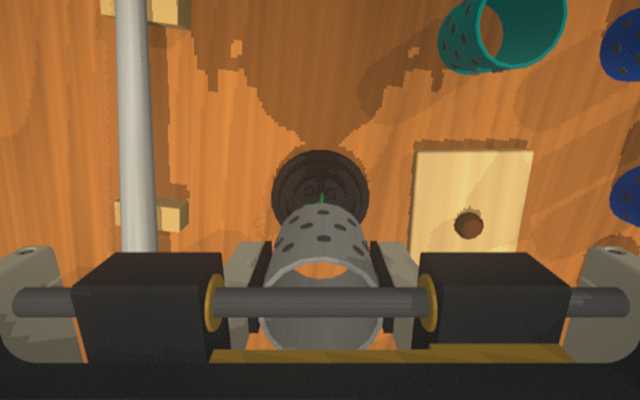

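The end views show the flask held upright between the pads, with its rim at about (322,300) in the wrist view. Its fitted axis is (0.614, -0.130), against (0.6145, -0.130) for the tree. The base is below it at (320,190), untouched.

```bash
python3 -c "
from plant import close_job
print(close_job())"
```

```text
the job is handed in; nothing more can be done
None
```

I lifted the 50 mm flask straight off the board, carried it upright to the sprue base and handed the job in; it is held level, centred on the wax tree to within about 1 mm, with its lower rim about 32 mm above the tip (verdict not shown).

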